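# Lay a notched carbon blade on the fixture pin

## Robot

A 7-joint arm with a two-finger parallel gripper is mounted at the origin on the work surface. World frame = base frame: x ahead of the robot, y to its left, z up, the work surface at z = 0. Lengths are in m, angles in rad, forces in N, time in s.
With the tool pointing down it reaches from about 0.35 to 0.775 m from the base axis. Payload 3.1 kg.
Tool frame: the origin (TCP) lies midway between the tips of the shut fingers; the grasp point (between the pads) lies 19 mm behind it; z points along the fingers, y is the direction in which the jaws open and shut (so a half turn about z gives the same grasp; the last joint's range is limited). The gripper opens to 85 mm and grips with 20 to 120 N. Pads are 22 mm wide; open, the fingers measure 114 mm over their backs; the gripper's body (76 mm by 85 mm) begins 54 mm behind the grasp point. The pads swing forward as they close: fully open they stand 13 mm farther back than shut.
Start: joints at [1.108, 0.311, 0.014, 1.512, -0.004, 1.319, -0.027], TCP at [0.225, -0.502, 0.231] pointing down, gripper open.
Joint ranges: [-2.7, 2.7], [-0.3, 1.91], [-1.27, 1.3], [0.12, 2.57], [-1.44, 4.58], [0.2, 2.03], [-3.05, 3.05]. Speed limits (rad/s): [2.79, 2.79, 3.14, 3.14, 3.14, 3.14, 3.14].

## Interface

Orientations are given as a unit quaternion [w, x, y, z].
In Python, from bench import state, camera, get_calibration, hand_in gives the robot as it stands.
- The arm moves only by the tool servo_tool, never from a script. Its argument "rows" is a list of rows, each a list of 3 entries, a list of its own where there are three numbers: the shift along the tool's x, y, z in cm, then the turn, a rotation vector about the tool's x, y, z in degrees, then the opening, from 0 (shut) to 1 (fully open). A call has 1 to 8 rows; each row is the pose to reach, as a shift and turn from the pose commanded when the call began, along the tool's axes at that moment; what a row does not reach only later rows make up. A row lasts 1/8 s, in which the tool goes at most 62.5 mm and 10.7 degrees, less where a joint would pass 70% of its speed; a pose out of reach is approached as far as the arm can. A call with a gripper value outside its range is refused whole. The fingers move at their own pace and stop on an object; the grip force is fixed at half the most. Time passes only in rows, so rows that repeat a pose let the fingers close. It gives the time, the measured TCP pose, the force and the opening at its end, in the units of the state.
- state(): the state, without advancing time (a new reading comes with each control period).
- camera(name): name is "scene" or "top"; returns the picture (400x640x3 uint8, red, green, blue); there is no depth.
- get_calibration(name): a dict with "fx", "fy", "cx", "cy" (pixels), "R" (3x3) and "t" (3): a world point X has camera coordinates R X + t. Camera axes: x right, y down, z forward; pixel columns grow to the right and rows downward; lengths in m; the calibration is good to about 2 mm. A picture is of the moment at which its call begins. get_calibration takes no time and is no camera call.
- hand_in(): hands the job in, once; it reports no verdict.
The state is a dict: "clock": time; "joints": joint angles; "joint_velocities": joint speeds; "tau": joint torques, N m; "tool_pos": TCP position; "ee_rot": TCP orientation; "wrist_force": force on the tool from outside, world axes, zero at the start; "torque": the same for the moment, N m; "width": finger opening in m.
Only numpy, scipy, OpenCV 4.12 (cv2) and the standard library are available. Lean on these libraries where they do the work, as an engineer would, in place of code of your own. Each camera call takes 0.05 s, during which the arm holds its last target.

## Task

Take the flat black carbon drone-arm blade that has a notch in its edge (not the slim one) and lay it in the channel of the aluminium fixture so that it lies flat with its edge notch over the sprung locating pin; find the pin gently by feel and let go of the blade. Then swing the retainer bar round until it lies square across the blade, keeping the other things on the bench where they are.

Things in the scene. Friction and masses are not known exactly. Their poses are not given: they have to be found in the camera images.
- blade: the notched drone arm: flat black carbon blade, 6 mm thick, 50-85 g, at first lying on the bench. Origin: underside, mid width, where to grip it; x along it towards the motor pad, z up. Shank 30 mm wide from the square root end at x = -70 mm to the round pad (38 mm diameter, centre x = +80). Notch in the -y edge: 10.5 mm long, centred at x = -48 mm, 12 mm deep (y -15 to -3), through
- blade_root (a point): point on the blade's underside at x = -65 mm, y = 0, by its root end
- blade_notch (a point): point at the blade's underside in the middle of the notch, x = -48 mm, y = -10 mm
- jig: the aluminium fixture, fixed to the bench. Origin: centre of its 156 x 96 x 12 mm base, at bench level; x along its channel, z up. The blade goes in with its x axis along this x. Force between blade and fixture, pin included, must stay below 30 N
- channel (a point): middle of the channel at bed level, 30 mm above the bench. Two flat beds: root bed x -75 to -31 mm, outer bed x +31 to +56 mm; between them 62 mm is open for the fingers down to the base (18 mm below the beds). Fences along both sides of the beds stand 5 mm above them, inner faces at y = -17 and +17 mm, so the blade has 2 mm play each side
- pin_slot (a point): middle of the pin's slot, root bed, bed level: fixture x -48, y -10 mm. The pin (8 mm diameter) is locked at an unmeasured place up to 8 mm either way along x; the seated blade's origin is thus within 9.5 mm of the fixture's. Its top is 5 mm above the bed, sprung: 1.6 N to start it down, 3.6 N flush. It springs up when under the notch; else it lifts the root of a blade let go
- retainer (a joint): angle of the steel retainer bar (rad): starts at 0 to 0.4 (open, clear of the channel), grows clockwise seen from above as it closes; square across the blade at 2.09, stop at 2.15. Stays where left, 0.05 N m to turn. Bar 13 mm wide, 6 mm thick, underside 37.5 mm above the bench: it passes 1.5 mm over a seated blade and hits one that is not down
- retainer_knob (a point): middle of the upright round grey knob on the bar's end, 13 mm diameter, 26 mm tall (13 mm above and below this point), to pinch or push; 45 mm from the hinge axis. With the joint at 0 it lies 30 degrees to the +y side of the fixture's +x direction, seen from the hinge
- retainer_hinge (a point): the vertical hinge axis of the retainer, at fixture x = +44, y = +36 mm; the point is at the height of the bar's underside
- slim_blade: the other, slim carbon drone-arm blade, also black: same length and 6 mm thick but only 22 mm wide, rounded root, no notch. Leave it. Origin under its middle
- motor: loose black brushless motor, 28 mm diameter, 20 mm tall plus 12 mm shaft, standing up. Origin: underside centre
- spool: blue plastic solder spool lying flat, 60 mm diameter, 30 mm tall. Origin: underside centre
- syringe: clear flux syringe lying down, about 165 mm long, 22 mm high at most. Origin under its barrel's middle
- driver: screwdriver with a black handle lying down, about 170 mm long. Origin on its underside
- bit_case: flat black case of screwdriver bits, 90 x 140 x 22 mm. Origin: underside centre
Mind the look-alikes: they are no part of the job. What is shaped like the jig but purple is not meant.

How it is judged:
On the way, in this order (a step that is already met when the one before it is completed fails the run):
1. the blade lies flat in the channel with its notch over the pin, let go, the retainer still open (z of blade_root in the frame of jig between 0.028 and 0.0315 m and z of blade in the frame of jig between 0.028 and 0.0315 m and x of blade in the frame of jig between -0.011 and 0.011 m and y of blade in the frame of jig between -0.004 and 0.004 m and y of blade_notch in the frame of jig below -0.004 m and angle between the x axis of blade and the x axis of jig, either way round below 0.08 rad and angle between blade's own z axis and vertical below 0.03 rad and contact force between the fingers and blade below 0.1 N and linear speed of blade below 0.02 m/s and value of joint retainer below 0.8 rad), for 0.2 s.
2. the retainer is swung across the blade (value of joint retainer above 1.95 rad), for 0.2 s.
At the end, for the whole second after the job is handed in: the notched blade is let go and at rest, flat in the channel: origin and root point within 1.5 mm above the beds (pin up in the notch), origin within 11 mm along and 4 mm across of the fixture's, turned under 0.08 rad, tilted under 0.03; the retainer rests at 1.95 rad or more (z of blade_root in the frame of jig between 0.028 and 0.0315 m and z of blade in the frame of jig between 0.028 and 0.0315 m and x of blade in the frame of jig between -0.011 and 0.011 m and y of blade in the frame of jig between -0.004 and 0.004 m and y of blade_notch in the frame of jig below -0.004 m and angle between the x axis of blade and the x axis of jig, either way round below 0.08 rad and angle between blade's own z axis and vertical below 0.03 rad and contact force between the fingers and blade below 0.1 N and linear speed of blade below 0.02 m/s and value of joint retainer above 1.95 rad and velocity of joint retainer between -0.05 and 0.05 rad/s); the robot touches nothing.
It fails at once if the blade is forced against the fixture or its pin with more than 30 N (contact force between blade and jig above 30 N).
It fails at once if another thing on the bench is moved by more than 25 mm (distance of any of slim_blade, motor, spool, syringe, driver, bit_case from where it was at the start of the episode above 0.025 m).
It also fails if it takes over 53 s, if anything falls off the work surface, if the arm or the gripper's body presses on something with over 40 N, if the wrist force passes 120 N, or if a joint passes its speed limit or range.

## Working session

There is one attempt and no reset: what is moved stays moved. The work goes in short steps, Python scripts to look and compute and a tool call to move; the robot and the scene stay as the last step left them, time stands still between calls to the robot, and variables do not carry over. Pictures are saved under pics/ and viewed, and the job is handed in when it is done.

Besides the shell and the picture viewer there is one more tool, called after ">>>" as name(argument=value, ...) on one line, values as JSON. servo_tool: Moves the arm, as the interface text tells. Its arguments: {"type":"object","properties":{"rows":{"type":"array"}},"required":["rows"]}

```bash
ls; mkdir -p pics
python3 - <<'E'
from bench import *
import cv2
for n in("scene","top"):
    im=camera(n); cv2.imwrite(f"pics/{n}0.png",im[:,:,::-1]); c=get_calibration(n); print(n,c)
s=state(); print(s)
E
```

```text
pics
scene {'fx': 463.22293084523466, 'fy': 463.22293084523466, 'cx': 315.9419032626638, 'cy': 198.45853250174062, 'R': array([[ 0.32766339,  0.94468727, -0.01423629],
       [ 0.80707888, -0.28770423, -0.51560641],
       [-0.49118265,  0.15745554, -0.85670728]]), 't': array([-0.22621   , -0.33088357,  1.48472633])}
top {'fx': 423.5394260852808, 'fy': 423.5394260852808, 'cx': 327.20587326572684, 'cy': 197.50882243570115, 'R': array([[ 0.0180279 , -0.99982865, -0.00420304],
       [-0.98598783, -0.01708076, -0.1659405 ],
       [ 0.16584028,  0.00713571, -0.98612681]]), 't': array([0.06682192, 0.47476666, 1.04712234])}
{'clock': 0.1, 'joints': array([ 1.10829885,  0.31167803,  0.01400568,  1.5129543 , -0.0043973 ,
        1.3192009 , -0.02720305]), 'joint_velocities': array([ 0.00077043, -0.00173984,  0.00045627, -0.00364638, -0.00080104,
        0.00123608, -0.00040527]), 'tau': array([ 7.83468276e-04, -3.80855513e+01,  1.46722337e-01, -2.31241214e+01,
        1.23397392e-02,  8.09028716e-03, -2.41985163e-05]), 'tool_pos': array([ 0.22439517, -0.50139616,  0.23028874]), 'ee_rot': array([-1.06921153e-03,  9.77940662e-01,  2.08879965e-01, -2.78716561e-04]), 'wrist_force': array([0.33245354, 0.17040542, 0.0720007 ]), 'torque': array([ 0.02958495,  0.0017449 , -0.01790565]), 'width': 0.08512593702491622}
```

View pics/scene0.png

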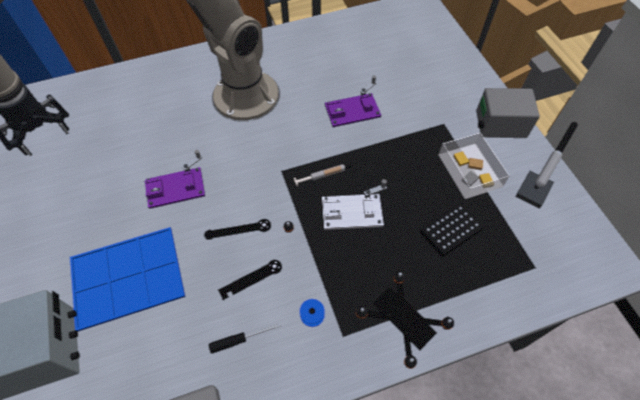

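View pics/top0.png

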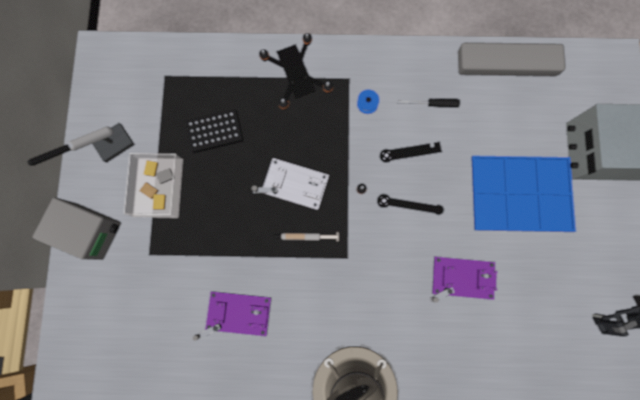

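The scene picture shows the white or silver jig at about (352,211), with purple look-alikes at (175,187) and (352,110). There are two black blades: a notched one at about (250,280) in scene and (411,152) in top, and a slim one with a rounded root at (237,229) in scene and (411,205) in top. I'll confirm with enlarged crops.

Run:
```python
import cv2,numpy as np
t=cv2.imread("pics/top0.png"); s=cv2.imread("pics/scene0.png")
def crop(im,x,y,w,h,k): return cv2.resize(im[y:y+h,x:x+w],None,fx=k,fy=k,interpolation=cv2.INTER_CUBIC)
a=crop(t,370,130,80,90,7); b=crop(t,245,150,90,64,8)
c=crop(s,205,210,90,95,6); d=crop(s,310,170,85,65,8)
for n,i in zip("abcd",(a,b,c,d)): cv2.imwrite(f"pics/c0{n}.png",i)
def row(p,q):
    h=max(p.shape[0],q.shape[0]); o=np.zeros((h,p.shape[1]+q.shape[1],3),np.uint8); o[:p.shape[0],:p.shape[1]]=p;o[:q.shape[0],p.shape[1]:]=q; return o
```

```text
(no output)
```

View pics/c0a.png

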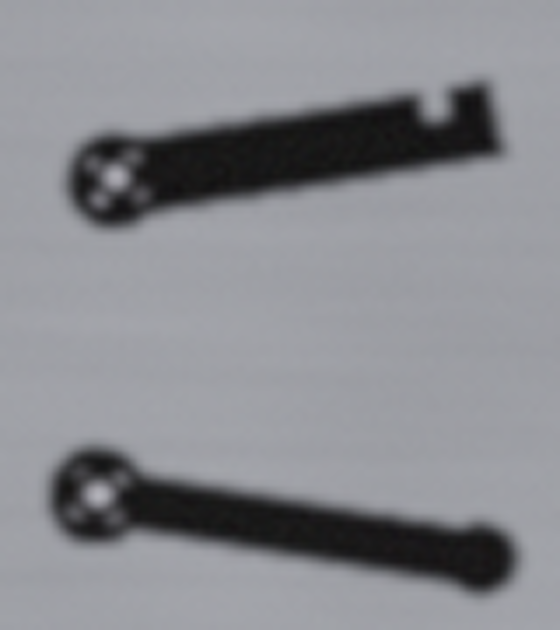

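View pics/c0b.png

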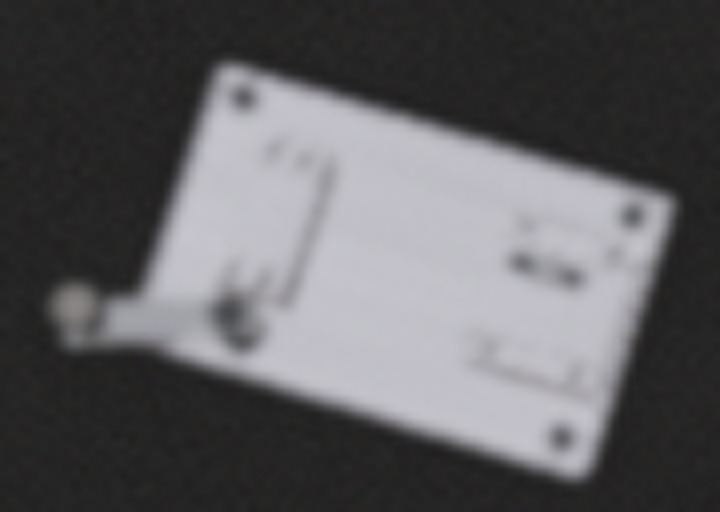

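View pics/c0c.png

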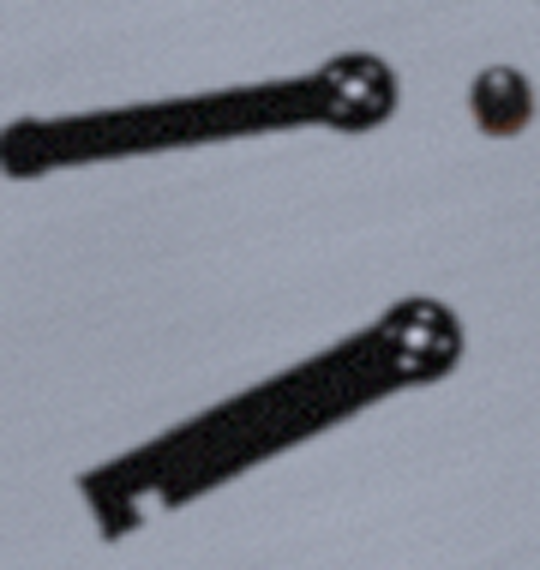

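View pics/c0d.png

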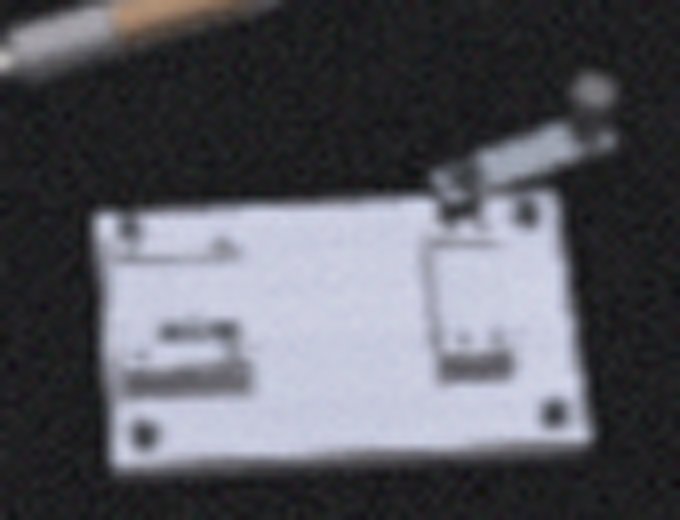

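The notched, square-root blade is the upper one in the top view (pad about (386,155), notch about (432,145)). The lower one has a rounded root and no notch, so it's the slim blade. The jig has its hinge at the lower left in top, so its +x points left in that image. Next I measure both from the two views.

```bash
cat > h.py <<'E'
import numpy as np,cv2
from bench import get_calibration
from scipy.optimize import least_squares,minimize
C={n:get_calibration(n) for n in("scene","top")}
def proj(n,X):
    c=C[n]; X=np.atleast_2d(X)@c["R"].T+c["t"]; return np.c_[c["fx"]*X[:,0]/X[:,2]+c["cx"],c["fy"]*X[:,1]/X[:,2]+c["cy"]]
def onz(n,uv,z):
    c=C[n]; d=c["R"].T@np.array([(uv[0]-c["cx"])/c["fx"],(uv[1]-c["cy"])/c["fy"],1]); o=-c["R"].T@c["t"]; return o+d*(z-o[2])/d[2]
def tri(uvs):
    A=[];b=[]
    for n,uv in uvs.items():
        c=C[n]; P=np.diag([1,1,1])@np.c_[c["R"],c["t"]]; x=(uv[0]-c["cx"])/c["fx"]; y=(uv[1]-c["cy"])/c["fy"]
        for r in (x*P[2]-P[0],y*P[2]-P[1]): A.append(r[:3]);b.append(-r[3])
    return np.linalg.lstsq(np.array(A),np.array(b),rcond=None)[0]
def blob(im,uv,r=4,dark=True):
    g=cv2.cvtColor(im,cv2.COLOR_BGR2GRAY).astype(float); u0,v0=map(round,uv)
    p=g[v0-r:v0+r+1,u0-r:u0+r+1]; w=(np.median(p)-p) if dark else p-np.median(p); w=np.clip(w-0.3*w.max(),0,None)
    yy,xx=np.mgrid[v0-r:v0+r+1,u0-r:u0+r+1]; return np.array([(w*xx).sum(),(w*yy).sum()])/w.sum()
def pose(p,L):
    c,s=np.cos(p[2]),np.sin(p[2]); L=np.atleast_2d(L); return np.c_[p[0]+c*L[:,0]-s*L[:,1],p[1]+s*L[:,0]+c*L[:,1],p[3]+L[:,2]]
def bladepolys(p):
    a=np.radians(np.arange(0,360,10)); out=[]
    sh=np.array([[-70,-15],[70,-15],[70,15],[-70,15]])/1000.; pad=np.c_[.08+.019*np.cos(a),.019*np.sin(a)]
    no=np.array([[-53.25,-15.5],[-42.75,-15.5],[-42.75,-3],[-53.25,-3]])/1000.
    return sh,pad,no
def blademask(n,p,box,k=8):
    x,y,w,h=box; m=np.zeros((h*k,w*k),np.uint8); sh,pad,no=bladepolys(p)
    def P(L,z): return (((proj(n,pose(p,np.c_[L,np.full(len(L),z)]))-[x,y]+.5)*k)*16).round().astype(np.int32)
    for L in(sh,pad):
        q=np.r_[P(L,0),P(L,.006)]; cv2.fillConvexPoly(m,cv2.convexHull(q),255,shift=4)
    nm=np.full_like(m,255)
    for z in(0,.006):
        t=np.zeros_like(m); cv2.fillConvexPoly(t,P(no,z),255,shift=4); nm&=t
    m[nm>0]=0
    m=cv2.resize(m,(w,h),interpolation=cv2.INTER_AREA); return cv2.GaussianBlur(m,(0,0),.8)/255.
def fitblade(ims,p0,boxes,fixz=None):
    obs={}
    for n,im in ims.items():
        x,y,w,h=boxes[n]; g=cv2.cvtColor(im,cv2.COLOR_BGR2GRAY)[y:y+h,x:x+w].astype(float); hi=np.median(g); lo=np.percentile(g,3); obs[n]=np.clip((hi-g)/(hi-lo),0,1)
    def f(q):
        p=[q[0],q[1],q[2],q[3] if fixz is None else fixz]
        return sum(((blademask(n,p,boxes[n])-obs[n])**2).sum() for n in ims)
    st=[.004,.004,.04]+([.005] if fixz is None else []); q=np.array(p0[:len(st)],float)
    S=np.array([q]+[q+np.eye(len(q))[i]*st[i] for i in range(len(q))])
    r=minimize(f,q,method="Nelder-Mead",options=dict(initial_simplex=S,xatol=1e-5,fatol=1e-4,maxiter=400)); return r.x,r.fun
E
python3 - <<'E'
from h import *
t=cv2.imread("pics/top0.png"); s=cv2.imread("pics/scene0.png")
# blade
pad=onz("top",(386.2,155.6),.006); rt=onz("top",(440,146.5),.006); print(pad,rt)
d=pad-rt; yaw=np.arctan2(d[1],d[0]); o=pad-.08*np.array([np.cos(yaw),np.sin(yaw),0])
B={"top":(372,132,78,40),"scene":(210,252,82,55)}; p0=[o[0],o[1],yaw,0]
I={"top":t,"scene":s}
print("both",fitblade(I,p0,B)); 
for n in I: print(n,fitblade({n:I[n]},p0,{n:B[n]},0.0))
# jig holes
ht={"a":(245+243/8,150+97/8),"b":(245+631/8,150+214/8),"c":(245+561/8,150+437/8)}
hs={"a":(310+553/8,170+412/8),"b":(310+145/8,170+433/8),"c":(310+130/8,170+228/8),"d":(310+527/8,170+213/8)}
rt={k:blob(t,v) for k,v in ht.items()}; rs={k:blob(s,v) for k,v in hs.items()}
for k in "abc": print(k,rt[k],rs[k],"tri",tri({"top":rt[k],"scene":rs[k]}),onz("top",rt[k],.012),onz("scene",rs[k],.012))
print("d",onz("scene",rs["d"],.012))
# knob
kt=(245+76/8,150+303/8);ks=(310+594/8,170+93/8); print("knob",tri({"top":kt,"scene":ks}))
E
```

```text
[ 0.59626631 -0.08118847  0.006     ] [ 0.62404929 -0.22640971  0.006     ]
both (array([ 6.11933073e-01, -1.58695774e-01,  1.75557178e+00,  1.21788830e-03]), np.float64(63.003553812956426))
top (array([ 0.61251905, -0.15930558,  1.75602205]), np.float64(33.67262469594056))
scene (array([ 0.61123249, -0.15869574,  1.75328521]), np.float64(27.170315466233404))
a [275.32055749 158.72996516] [380.34550054 223.47440067] tri [0.57999906 0.21666134 0.01706269] [0.58097785 0.21610157 0.012     ] [0.57787403 0.21951423 0.012     ]
b [326.93386876 176.19531784] [327.92293994 225.56823701] tri [0.53664935 0.08187718 0.01266337] [0.53555707 0.07716195 0.012     ] [0.53734531 0.08677488 0.012     ]
c [315.17765852 208.17638752] [325.79124144 194.68699134] tri [0.44900511 0.10919788 0.01938946] [0.44928162 0.10642835 0.012     ] [0.44537065 0.11382548 0.012     ]
d [0.49363778 0.24848907 0.012     ]
knob [0.49077452 0.25985631 0.06723621]
```

Run:
```python
from h import *
t=cv2.imread("pics/top0.png"); s=cv2.imread("pics/scene0.png")
f=lambda x0,y0,k,p:(x0+(p[0]+.5)/k-.5,y0+(p[1]+.5)/k-.5)
ht={k:f(245,150,8,p) for k,p in dict(a=(243,97),b=(631,214),c=(561,437)).items()}
hs={k:f(310,170,8,p) for k,p in dict(a=(553,412),b=(145,433),c=(130,228),d=(527,213)).items()}
rt={k:blob(t,v,2) for k,v in ht.items()}; rs={k:blob(s,v,2) for k,v in hs.items()}
for k in "abc": print(k,ht[k],rt[k],hs[k],rs[k],"tri",tri({"top":rt[k],"scene":rs[k]}))
for n,r in(("top",rt),("scene",rs)):
    P={k:onz(n,v,.012)[:2] for k,v in r.items()}
    c=(P["a"]+P["c"])/2; x=P["a"]-P["b"]; y=P["c"]-P["b"]
    print(n,"centre",c,"yaw",np.arctan2(x[1],x[0]),np.arctan2(y[1],y[0])-np.pi/2,np.linalg.norm(x),np.linalg.norm(y), P.get("d"))
    if "d" in P: print((P["b"]+P["d"])/2)
```

```text
a (274.9375, 161.6875) [274.94772218 161.69081404] (378.6875, 221.0625) [378.8442623  221.29098361] tri [0.57205906 0.2167882  0.01549368]
b (323.4375, 176.3125) [323.58095238 176.53333333] (327.6875, 223.6875) [327.54806071 223.98735245] tri [0.53395017 0.0864423  0.01495854]
c (314.6875, 204.1875) [314.7053701  204.33817126] (325.8125, 198.0625) [325.64418605 196.61085271] tri [0.45778809 0.10814541 0.02403656]
top centre [0.51612578 0.16234285] yaw 1.2856169052173119 1.2874497755658365 0.1362418418074883 0.07816849006347056 None
scene centre [0.51078749 0.16485526] yaw 1.2887051245306722 1.2855024987364643 0.13629817562627966 0.08494960310796776 [0.49508559 0.24035101]
[0.51383035 0.16389833]
```

```bash
cat > mv.py <<'E'
import sys,numpy as np
from bench import state
from scipy.spatial.transform import Rotation as R
def goal(x,y,z,yaw):
    s=state(); q=s["ee_rot"]; r=R.from_quat([q[1],q[2],q[3],q[0]])
    c,sn=np.cos(yaw),np.sin(yaw); g=R.from_matrix(np.array([[c,sn,0],[sn,-c,0],[0,0,-1.]]))
    d=r.inv().apply(np.array([x,y,z])-s["tool_pos"])*100; rv=(r.inv()*g).as_rotvec(degrees=True)
    m=r.as_matrix(); print("pos",s["tool_pos"].round(4),"yaw",round(np.arctan2(m[1,0],m[0,0]),4),"tilt z",m[:,2].round(4),"w",round(s["width"],4),"F",s["wrist_force"].round(2),"T",s["torque"].round(3),"t",round(s["clock"],2))
    print("shift cm",d.round(2),"rot deg",rv.round(2))
if __name__=="__main__": goal(*map(float,sys.argv[1:5]))
E
python3 mv.py 0.612 -0.159 0.10 1.756
python3 - <<'E'
import cv2
for n,(x,y,w,h) in(("top",(298,172,30,30)),("scene",(322,200,24,24))):
    im=cv2.imread(f"pics/{n}0.png")[y:y+h,x:x+w]; im=cv2.resize(im,(580,580),interpolation=cv2.INTER_CUBIC); cv2.imwrite(f"pics/pin_{n}.png",im)
E
```

```text
pos [ 0.2244 -0.5014  0.2303] yaw 0.4209 tilt z [-0.001  0.002 -1.   ] w 0.0851 F [0.33 0.17 0.07] T [ 0.03   0.002 -0.018] t 0.1
shift cm [ 49.37 -15.39  13.06] rot deg [ -0.11  -0.08 -76.5 ]
```

View pics/pin_top.png

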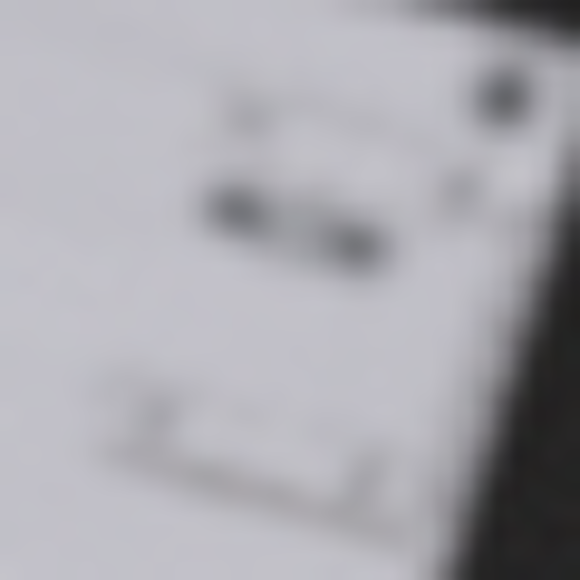

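View pics/pin_scene.png

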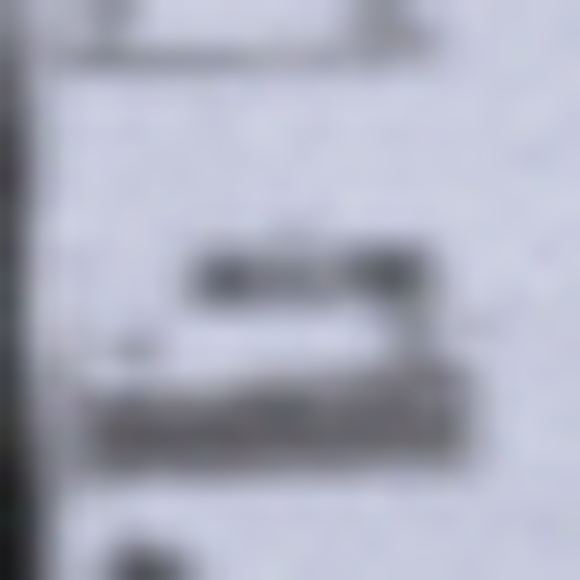

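The pin shows as a light gap between two dark lobes near the middle of its slot, so its offset along x is close to 0. Now I move above the blade.

>>> servo_tool(rows=[[[6.2,-1.9,1.6],[0,0,-9.6],0.5],[[12.3,-3.8,3.3],[0,0,-19.1],0.5],[[18.5,-5.8,4.9],[0,0,-28.7],0.5],[[24.7,-7.7,6.5],[0,0,-38.2],0.5],[[30.9,-9.6,8.2],[0,0,-47.8],0.5],[[37,-11.5,9.8],[0,0,-57.4],0.5],[[43.2,-13.5,11.4],[0,0,-67],0.5],[[49.4,-15.4,13.1],[0,0,-76.5],0.5]])

```text
clock: 1.1
tool_pos: [0.589, -0.1801, 0.1078]
ee_rot: [-0.0, 0.637, 0.771, -0.0]
wrist_force: [0.8, 0.1, -0.2]
width: 0.0429
```

>>> servo_tool(rows=[[[0,0,0],[0,0,0],0.5],[[0,0,0],[0,0,0],0.5]])

```text
clock: 1.35
tool_pos: [0.5875, -0.1815, 0.1078]
ee_rot: [-0.001, 0.639, 0.769, -0.001]
wrist_force: [-0.1, -0.7, -0.2]
width: 0.0427
```

```bash
python3 mv.py 0.612 -0.159 0.01 1.756
```

```text
pos [ 0.5875 -0.1815  0.1078] yaw 1.756 tilt z [-2.e-03 -3.e-04 -1.e+00] w 0.0427 F [-0.13 -0.67 -0.21] T [-0.053  0.051  0.049] t 1.35
shift cm [1.76 2.85 9.78] rot deg [-0.12 -0.01 -0.  ]
```

>>> servo_tool(rows=[[[1.0,1.5,2.0],[0,0,0],0.5],[[1.8,2.85,4.5],[0,0,0],0.5],[[1.8,2.85,6.5],[0,0,0],0.5],[[1.8,2.85,6.5],[0,0,0],0.5]])

```text
clock: 1.85
tool_pos: [0.6105, -0.1583, 0.0408]
ee_rot: [-0.002, 0.639, 0.769, -0.001]
wrist_force: [-0.9, -0.2, 0.9]
width: 0.0425
```

```bash
python3 mv.py 0.612 -0.159 0.002 1.756
python3 - <<'E'
from bench import *
import cv2
o=[]
for n,(x,y,w,h) in(("top",(365,125,90,50)),("scene",(205,230,90,80))):
    im=camera(n)[:,:,::-1]; cv2.imwrite(f"pics/{n}1.png",im); cv2.imwrite(f"pics/c1{n}.png",cv2.resize(im[y:y+h,x:x+w],None,fx=7,fy=7,interpolation=cv2.INTER_CUBIC))
E
```

```text
pos [ 0.6105 -0.1583  0.0408] yaw 1.7551 tilt z [-5.5e-03  9.0e-04 -1.0e+00] w 0.0425 F [-0.86 -0.19  0.93] T [ 0.003 -0.001  0.018] t 1.85
shift cm [-0.1   0.15  3.88] rot deg [-0.3  -0.11 -0.05]
```

View pics/c1scene.png

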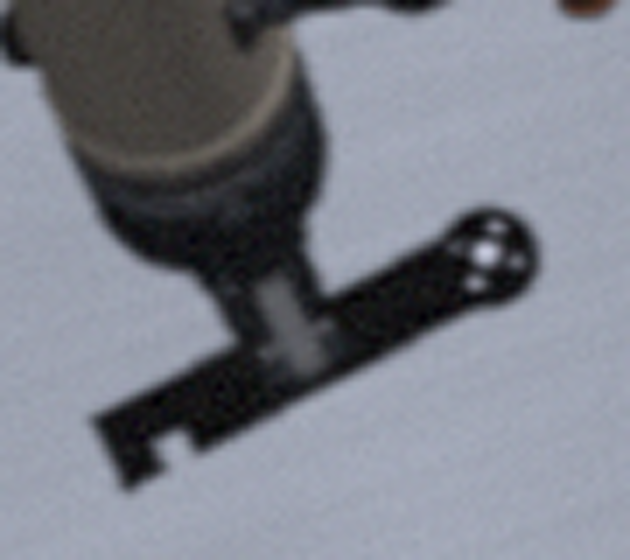

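View pics/c1top.png

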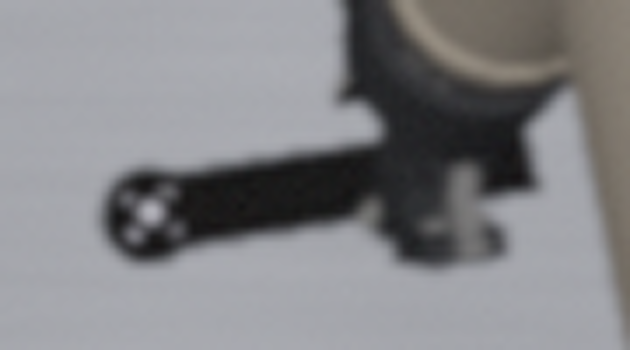

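The gripper is over the shank, at about scene crop (290,340), and aligned with the blade. I descend slowly.

>>> servo_tool(rows=[[[-0.1,0.15,1.5],[-0.3,0,0],0.5],[[-0.1,0.15,2.8],[-0.3,0,0],0.5],[[-0.1,0.15,3.5],[-0.3,0,0],0.5],[[-0.1,0.15,3.9],[-0.3,0,0],0.5],[[-0.1,0.15,3.9],[-0.3,0,0],0.5]])

```text
clock: 2.58
tool_pos: [0.6143, -0.1589, 0.0044]
ee_rot: [0.001, 0.639, 0.769, 0.002]
wrist_force: [-0.9, -0.7, 0.0]
width: 0.043
```

```bash
python3 mv.py 0.612 -0.159 0.000 1.756
```

```text
pos [ 0.6143 -0.1589  0.0044] yaw 1.7561 tilt z [ 0.0047  0.0011 -1.    ] w 0.043 F [-0.89 -0.67  0.05] T [ 0.013 -0.067 -0.042] t 2.58
shift cm [ 0.04 -0.23  0.44] rot deg [ 0.28 -0.01  0.01]
```

>>> servo_tool(rows=[[[0,-0.1,0.3],[0,0,0],0.5],[[0,-0.1,0.3],[0,0,0],0.5]])

```text
clock: 2.82
tool_pos: [0.6134, -0.1593, 0.0017]
ee_rot: [0.002, 0.639, 0.769, 0.002]
wrist_force: [-0.0, 0.5, -0.1]
width: 0.0426
```

```bash
python3 mv.py 0.612 -0.159 0.000 1.756
```

```text
pos [ 0.6134 -0.1593  0.0017] yaw 1.756 tilt z [ 5.e-03  8.e-04 -1.e+00] w 0.0426 F [-0.04  0.49 -0.08] T [-0.038 -0.    -0.015] t 2.83
shift cm [ 0.06 -0.13  0.17] rot deg [ 0.29  0.01 -0.  ]
```

>>> servo_tool(rows=[[[0,-0.1,0.2],[0.3,0,0],0.45],[[0,-0.1,0.2],[0.3,0,0],0.3],[[0,-0.1,0.2],[0.3,0,0],0.1],[[0,-0.1,0.2],[0.3,0,0],0.1],[[0,-0.1,0.2],[0.3,0,0],0.1]])

```text
clock: 3.45
tool_pos: [0.613, -0.1594, 0.0002]
ee_rot: [0.0, 0.639, 0.77, 0.0]
wrist_force: [1.4, 0.1, 3.2]
width: 0.0281
```

```bash
python3 mv.py 0.612 -0.159 0.000 1.756
```

```text
pos [ 6.130e-01 -1.594e-01  2.000e-04] yaw 1.7561 tilt z [ 1.e-03 -1.e-04 -1.e+00] w 0.0281 F [1.4  0.14 3.24] T [ 0.07  -0.017  0.02 ] t 3.45
shift cm [ 0.05 -0.09  0.02] rot deg [0.06 0.02 0.01]
```

>>> servo_tool(rows=[[[0,0,-0.5],[0,0,0],0.1],[[0,0,-2],[0,0,0],0.1],[[0,0,-4],[0,0,0],0.1],[[0,0,-7],[0,0,0],0.1],[[0,0,-9],[0,0,0],0.1],[[0,0,-9],[0,0,0],0.1]])

```text
clock: 4.2
tool_pos: [0.6147, -0.1596, 0.0933]
ee_rot: [0.003, 0.639, 0.769, 0.001]
wrist_force: [0.4, -0.1, -1.0]
width: 0.0278
```

```bash
python3 mv.py 0.515 0.163 0.090 1.287
python3 - <<'E'
from bench import *
import cv2
o=[]
for n,(x,y,w,h) in(("top",(355,125,110,70)),("scene",(205,210,110,80))):
    im=camera(n)[:,:,::-1]; cv2.imwrite(f"pics/{n}2.png",im); cv2.imwrite(f"pics/c2{n}.png",cv2.resize(im[y:y+h,x:x+w],None,fx=7,fy=7,interpolation=cv2.INTER_CUBIC))
E
```

```text
pos [ 0.6147 -0.1596  0.0933] yaw 1.756 tilt z [ 0.0063 -0.0015 -1.    ] w 0.0278 F [ 0.35 -0.06 -0.98] T [-0.027 -0.012  0.008] t 4.2
shift cm [33.55 -3.86  0.22] rot deg [ 0.37  0.07 26.87]
```

View pics/c2scene.png

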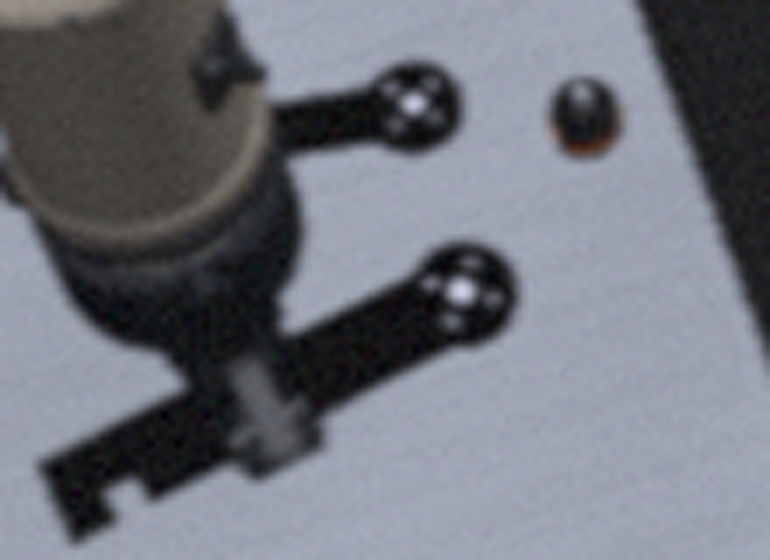

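View pics/c2top.png

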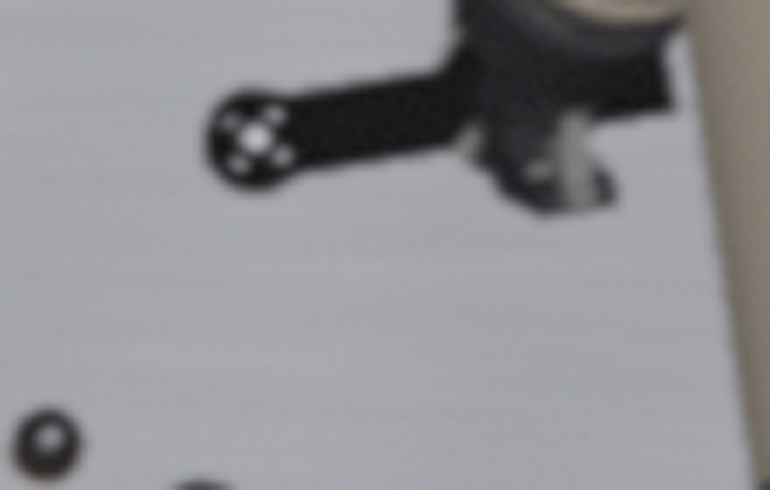

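The blade is held, lifted and level. I carry it over the fixture.

>>> servo_tool(rows=[[[5,-0.5,0],[0,0,4],0.1],[[10,-1.1,0],[0,0,8],0.1],[[15,-1.7,0],[0,0,12],0.1],[[20,-2.3,0],[0,0,16],0.1],[[25,-2.9,0],[0,0,20],0.1],[[29,-3.4,0],[0,0,24],0.1],[[32.5,-3.8,0],[0,0,26],0.1],[[33.5,-3.9,0],[0,0,26.9],0.1]])

```text
clock: 5.3
tool_pos: [0.5104, 0.1657, 0.0889]
ee_rot: [-0.001, 0.799, 0.602, -0.001]
wrist_force: [0.2, -0.6, -0.8]
width: 0.0277
```

>>> servo_tool(rows=[[[0,0,1],[0,0,0],0.1],[[0,0,1],[0,0,0],0.1],[[0,0,1],[0,0,0],0.1]])

```text
clock: 5.68
tool_pos: [0.513, 0.1606, 0.0792]
ee_rot: [0.0, 0.801, 0.599, -0.001]
wrist_force: [-0.6, -0.6, -1.0]
width: 0.0282
```

```bash
python3 mv.py 0.515 0.163 0.090 1.287
python3 - <<'E'
from bench import *
import cv2
o=[]
for n,(x,y,w,h) in(("top",(240,140,110,80)),("scene",(295,155,110,85))):
    im=camera(n)[:,:,::-1]; cv2.imwrite(f"pics/{n}3.png",im); cv2.imwrite(f"pics/c3{n}.png",cv2.resize(im[y:y+h,x:x+w],None,fx=7,fy=7,interpolation=cv2.INTER_CUBIC))
E
```

```text
pos [0.513  0.1606 0.0792] yaw 1.2835 tilt z [-6.0e-04 -1.1e-03 -1.0e+00] w 0.0282 F [-0.62 -0.57 -0.97] T [0.002 0.047 0.032] t 5.67
shift cm [ 0.29  0.13 -1.08] rot deg [-0.01  0.07 -0.2 ]
```

View pics/c3scene.png

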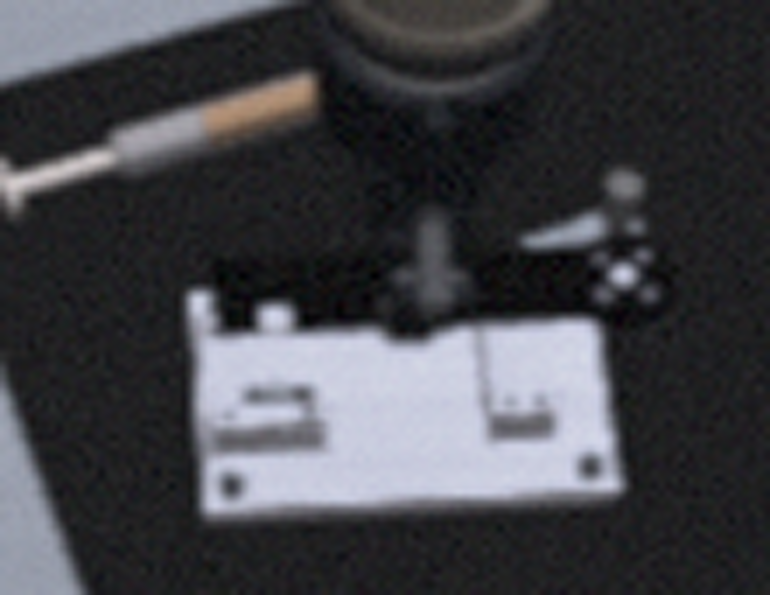

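View pics/c3top.png

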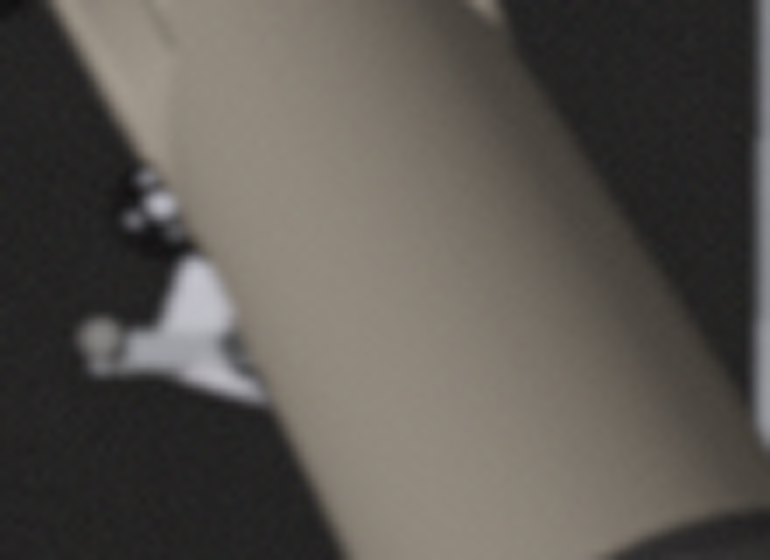

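```bash
cat > ov.py <<'E'
from h import *
def overlay(n,f,box,k,P,out):
    x,y,w,h=box; im=cv2.imread(f)[y:y+h,x:x+w]; im=cv2.resize(im,None,fx=k,fy=k,interpolation=cv2.INTER_CUBIC)
    def line(L,c,cl=True):
        L=np.array(L,float); L=L/1000; q=((proj(n,pose([*P,0],L))-[x,y]+.5)*k-.5).round().astype(np.int32); cv2.polylines(im,[q],cl,c,1,cv2.LINE_AA)
    rect=lambda x0,x1,y0,y1,z:[[x0,y0,z],[x1,y0,z],[x1,y1,z],[x0,y1,z]]
    line(rect(-78,78,-48,48,12),(0,0,255)); line(rect(-78,78,-48,48,0),(0,128,255))
    for a,b in((-75,-31),(31,56)):
        for s in(-17,17): line([[a,s,30],[b,s,30]],(0,200,0),False); line([[a,s,35],[b,s,35]],(255,0,0),False)
    line(rect(-60,-36,-14,-6,30),(255,0,255))
    for a in(-68,68):
        for b in(-38.5,38.5): line(rect(a-1,a+1,b-1,b+1,12),(0,0,255))
    cv2.imwrite(out,im)
E
python3 - <<'E'
from ov import *
overlay("scene","pics/scene0.png",(312,175,82,60),9,(.514,.164,1.287),"pics/ov_s.png")
overlay("top","pics/top0.png",(245,150,90,64),8,(.516,.1625,1.287),"pics/ov_t.png")
f=lambda x0,y0,k,p:(x0+(p[0]+.5)/k-.5,y0+(p[1]+.5)/k-.5)
u=f(295,155,7,(622,275)); print(u); im=cv2.imread("pics/scene3.png"); b=blob(im,u,2,False); print(b)
w=onz("scene",b,.0852); d=np.array([np.cos(1.2835),np.sin(1.2835)]); print(w, w[:2]-.08*d)
# same check for picture 2 (both cams)
for n,uu in (("scene",f(205,210,7,(463,290))),("top",f(355,125,7,(254,138)))):
    im=cv2.imread(f"pics/{n}2.png"); b=blob(im,uu,2,False); w=onz(n,b,.0993); d=np.array([np.cos(1.756),np.sin(1.756)]); print(n,b,w,w[:2]-.08*d)
E
```

```text
(383.42857142857144, 193.85714285714286)
[383.51666667 193.78666667]
[0.53461828 0.23855904 0.0852    ] [0.51194945 0.16183796]
scene [270.43479475 251.06394862] [ 0.59857583 -0.08032709  0.0993    ] [ 0.61330757 -0.15895899]
top [391.10344828 144.27586207] [ 0.59980627 -0.08091759  0.0993    ] [ 0.614538   -0.15954949]
```

View pics/ov_s.png

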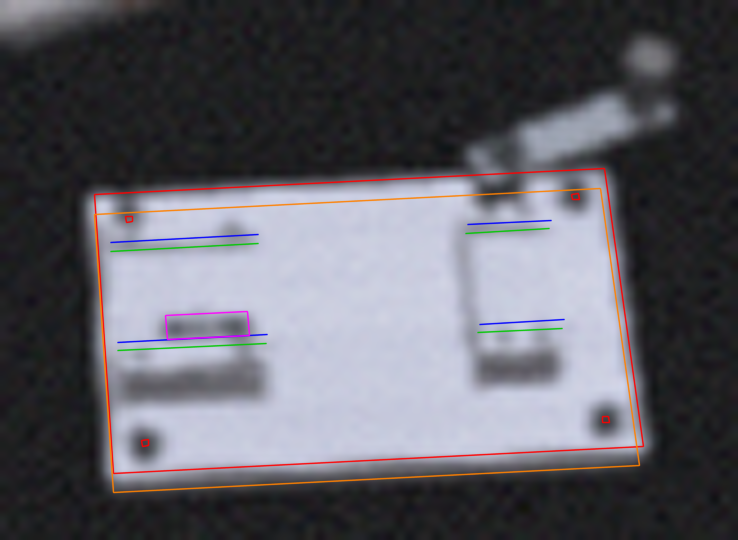

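View pics/ov_t.png

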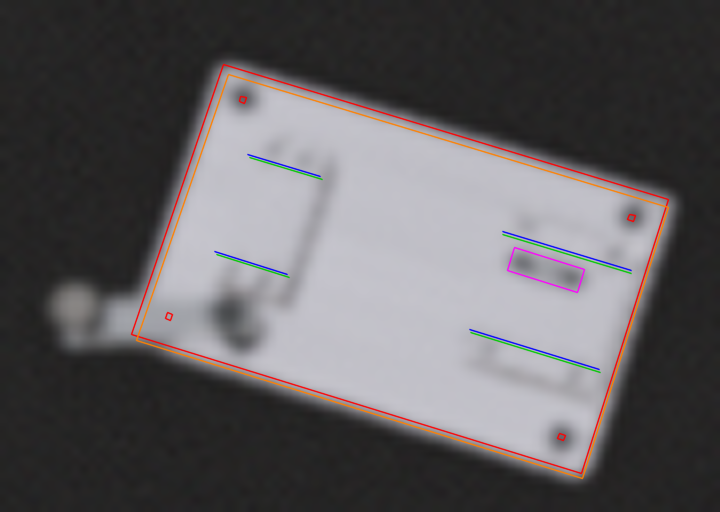

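Top and scene agree on the jig at about (0.5155, 0.1627), yaw 1.287, after the hand-to-camera bias is taken out. I align and lower.

```bash
python3 mv.py 0.5155 0.1627 0.045 1.287
```

```text
pos [0.5131 0.1615 0.0797] yaw 1.2846 tilt z [ 3.e-04 -4.e-04 -1.e+00] w 0.0278 F [ 0.3  -0.2  -0.02] T [-0.041 -0.029  0.003] t 5.78
shift cm [0.19 0.2  3.47] rot deg [ 0.02  0.02 -0.14]
```

>>> servo_tool(rows=[[[0.1,0.1,1],[0,0,-0.1],0.1],[[0.2,0.2,2],[0,0,-0.1],0.1],[[0.2,0.2,3],[0,0,-0.1],0.1],[[0.2,0.2,3.5],[0,0,-0.1],0.1],[[0.2,0.2,3.5],[0,0,-0.1],0.1],[[0.2,0.2,3.5],[0,0,-0.1],0.1]])

```text
clock: 6.52
tool_pos: [0.5152, 0.1642, 0.045]
ee_rot: [0.0, 0.8, 0.601, 0.0]
wrist_force: [-0.1, -0.2, -0.5]
width: 0.0277
```

```bash
python3 mv.py 0.5155 0.1627 0.045 1.287;  python3 - <<'E'
from ov import *
from bench import camera
im=camera("scene")[:,:,::-1]; cv2.imwrite("pics/scene4.png",im)
overlay("scene","pics/scene4.png",(312,175,82,60),9,(.5145,.1637,1.287),"pics/ov4.png")
E
python3 mv.py 0.5155 0.1627 0.045 1.287
```

```text
pos [0.5152 0.1642 0.045 ] yaw 1.2884 tilt z [ 6.e-04  2.e-04 -1.e+00] w 0.0277 F [-0.13 -0.22 -0.5 ] T [-0.022 -0.02  -0.055] t 6.53
shift cm [-0.14  0.07 -0.  ] rot deg [ 0.03 -0.02  0.08]
pos [0.5153 0.1642 0.0451] yaw 1.2883 tilt z [ 8.e-04  2.e-04 -1.e+00] w 0.0279 F [-0.58  0.25 -0.88] T [-0.028  0.034  0.018] t 6.58
shift cm [-0.14  0.06  0.01] rot deg [ 0.04 -0.03  0.07]
```

View pics/ov4.png

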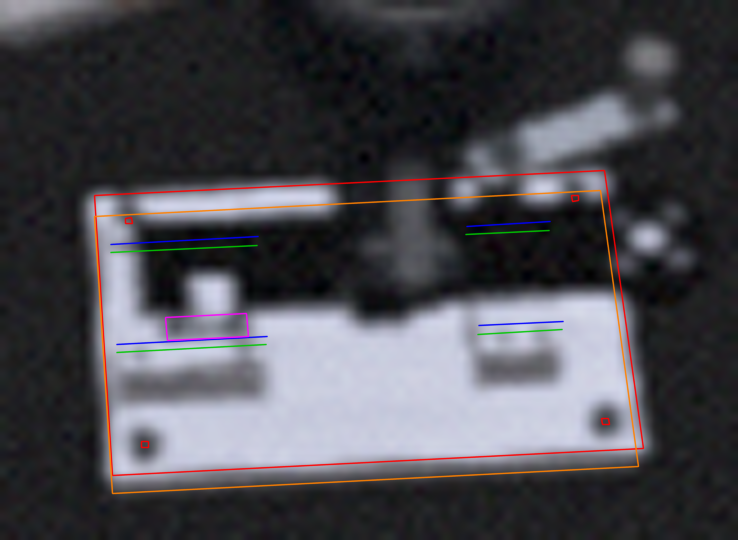

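>>> servo_tool(rows=[[[-0.14,0.06,0.4],[0,0,0],0.1],[[-0.14,0.06,0.8],[0,0,0],0.1],[[-0.14,0.06,0.8],[0,0,0],0.1],[[-0.14,0.06,0.8],[0,0,0],0.1]])

```text
clock: 7.08
tool_pos: [0.5151, 0.1626, 0.0367]
ee_rot: [-0.0, 0.8, 0.601, -0.0]
wrist_force: [0.7, -0.6, -0.7]
width: 0.0281
```

```bash
python3 mv.py 0.5155 0.1627 0.034 1.287
```

```text
pos [0.5151 0.1626 0.0367] yaw 1.2883 tilt z [-1.e-04  1.e-04 -1.e+00] w 0.0281 F [ 0.7  -0.56 -0.74] T [-0.089 -0.014  0.051] t 7.08
shift cm [0.02 0.03 0.27] rot deg [-0.01 -0.    0.08]
```

Now 1 mm steps down, watching the force.

>>> servo_tool(rows=[[[0,0,0.15],[0,0,0],0.1],[[0,0,0.15],[0,0,0],0.1]])

```text
clock: 7.32
tool_pos: [0.5151, 0.1625, 0.0351]
ee_rot: [-0.0, 0.8, 0.601, -0.0]
wrist_force: [0.1, -0.2, -0.6]
width: 0.0277
```

>>> servo_tool(rows=[[[0,0,0.1],[0,0,0],0.1],[[0,0,0.1],[0,0,0],0.1]])

```text
clock: 7.58
tool_pos: [0.5151, 0.1625, 0.0341]
ee_rot: [0.0, 0.8, 0.601, -0.0]
wrist_force: [0.1, 0.2, -1.3]
width: 0.0278
```

>>> servo_tool(rows=[[[0,0,0.1],[0,0,0],0.1],[[0,0,0.1],[0,0,0],0.1]])

```text
clock: 7.82
tool_pos: [0.5151, 0.1625, 0.0331]
ee_rot: [-0.0, 0.8, 0.601, -0.0]
wrist_force: [0.6, 0.1, -0.7]
width: 0.0277
```

```bash
python3 mv.py 0.5155 0.1627 0.034 1.287
```

```text
pos [0.5151 0.1625 0.0331] yaw 1.2883 tilt z [-2.e-04 -1.e-04 -1.e+00] w 0.0277 F [ 0.59  0.09 -0.73] T [-0.077  0.07   0.033] t 7.83
shift cm [ 0.03  0.04 -0.09] rot deg [-0.01  0.01  0.07]
```

>>> servo_tool(rows=[[[0,0,0.1],[0,0,0],0.1],[[0,0,0.1],[0,0,0],0.1]])

```text
clock: 8.07
tool_pos: [0.5151, 0.1625, 0.0321]
ee_rot: [-0.0, 0.8, 0.601, -0.0]
wrist_force: [0.6, -0.1, -0.5]
width: 0.0281
```

>>> servo_tool(rows=[[[0,0,0.1],[0,0,0],0.1],[[0,0,0.1],[0,0,0],0.1]])

```text
clock: 8.32
tool_pos: [0.5151, 0.1625, 0.0311]
ee_rot: [-0.0, 0.8, 0.601, -0.0]
wrist_force: [0.6, -0.2, -0.8]
width: 0.0277
```

```bash
python3 mv.py 0.5155 0.1627 0.030 1.287
```

```text
pos [0.5151 0.1625 0.0311] yaw 1.2883 tilt z [-2.e-04 -1.e-04 -1.e+00] w 0.0277 F [ 0.56 -0.23 -0.78] T [ 0.005  0.038 -0.048] t 8.32
shift cm [0.03 0.04 0.11] rot deg [-0.01  0.01  0.08]
```

No contact so far, which fits the pin being in the notch. I check by feel with small nudges along x.

>>> servo_tool(rows=[[[0.1,0,0],[0,0,0],0.1],[[0.1,0,0],[0,0,0],0.1]])

```text
clock: 8.57
tool_pos: [0.5155, 0.1635, 0.0312]
ee_rot: [0.0, 0.8, 0.601, -0.0]
wrist_force: [0.9, 0.4, -0.5]
width: 0.0275
```

>>> servo_tool(rows=[[[0.07,0,0],[0,0,0],0.1],[[0.07,0,0],[0,0,0],0.1]])

```text
clock: 8.82
tool_pos: [0.5155, 0.1637, 0.0311]
ee_rot: [0.0, 0.8, 0.6, -0.0]
wrist_force: [-0.6, -1.4, -1.0]
width: 0.0278
```

>>> servo_tool(rows=[[[0.07,0,0],[0,0,0],0.1],[[0.07,0,0],[0,0,0],0.1]])

```text
clock: 9.07
tool_pos: [0.5155, 0.1638, 0.031]
ee_rot: [0.0, 0.8, 0.6, -0.001]
wrist_force: [-0.8, -2.6, -0.5]
width: 0.028
```

>>> servo_tool(rows=[[[-0.24,0,0],[0,0,0],0.1],[[-0.34,0,0],[0,0,0],0.1],[[-0.34,0,0],[0,0,0],0.1]])

```text
clock: 9.45
tool_pos: [0.5151, 0.1622, 0.0314]
ee_rot: [-0.0, 0.799, 0.601, 0.001]
wrist_force: [-0.8, -0.4, -1.0]
width: 0.0278
```

>>> servo_tool(rows=[[[-0.07,0,0],[0,0,0],0.1],[[-0.07,0,0],[0,0,0],0.1]])

```text
clock: 9.7
tool_pos: [0.5147, 0.161, 0.0312]
ee_rot: [-0.0, 0.8, 0.601, 0.0]
wrist_force: [0.3, -0.5, -0.4]
width: 0.0274
```

>>> servo_tool(rows=[[[-0.07,0,0],[0,0,0],0.1],[[-0.07,0,0],[0,0,0],0.1]])

```text
clock: 9.95
tool_pos: [0.5145, 0.1604, 0.0312]
ee_rot: [-0.0, 0.8, 0.601, 0.0]
wrist_force: [-0.3, 0.6, -0.9]
width: 0.0278
```

>>> servo_tool(rows=[[[-0.07,0,0],[0,0,0],0.1],[[-0.07,0,0],[0,0,0],0.1]])

```text
clock: 10.2
tool_pos: [0.5145, 0.1603, 0.0314]
ee_rot: [-0.0, 0.799, 0.601, 0.001]
wrist_force: [1.0, 2.0, -1.0]
width: 0.0277
```

>>> servo_tool(rows=[[[-0.07,0,0],[0,0,0],0.1],[[-0.07,0,0],[0,0,0],0.1]])

```text
clock: 10.45
tool_pos: [0.5144, 0.1601, 0.0314]
ee_rot: [-0.0, 0.799, 0.601, 0.001]
wrist_force: [0.9, 3.5, -1.4]
width: 0.0276
```

```bash
python3 mv.py 0.5155 0.1627 0.030 1.287
```

```text
pos [0.5144 0.1601 0.0314] yaw 1.289 tilt z [ 0.001   0.0017 -1.    ] w 0.0276 F [ 0.88  3.54 -1.44] T [ 0.796 -0.152  0.037] t 10.45
shift cm [0.28 0.04 0.14] rot deg [ 0.03 -0.11  0.11]
```

The walls are felt on both sides: −2.6 N and +3.5 N, about 3 mm apart. The pin is in the notch. I centre and set it down.

>>> servo_tool(rows=[[[0.32,0,0],[0,0,0],0.1],[[0.32,0,0],[0,0,0],0.1],[[0.32,0,0.05],[0,0,0],0.1],[[0.32,0,0.08],[0,0,0],0.1],[[0.32,0,0.08],[0,0,0],0.1]])

```text
clock: 11.08
tool_pos: [0.5149, 0.1617, 0.0303]
ee_rot: [0.0, 0.8, 0.6, -0.0]
wrist_force: [-0.7, -0.3, -0.7]
width: 0.0276
```

>>> servo_tool(rows=[[[0,0,0.05],[0,0,0],0.1],[[0,0,0.05],[0,0,0],0.1]])

```text
clock: 11.32
tool_pos: [0.515, 0.1618, 0.0301]
ee_rot: [0.0, 0.8, 0.6, -0.0]
wrist_force: [-1.1, -0.6, 1.6]
width: 0.0276
```

```bash
python3 mv.py 0.5155 0.1627 0.030 1.287
```

```text
pos [0.515  0.1618 0.0301] yaw 1.2882 tilt z [ 0.e+00 -3.e-04 -1.e+00] w 0.0276 F [-1.13 -0.63  1.61] T [-0.15   0.105 -0.003] t 11.32
shift cm [0.1  0.02 0.01] rot deg [0.01 0.02 0.07]
```

It rests on the beds. I open gently and back off upward.

>>> servo_tool(rows=[[[0,0,0],[0,0,0],0.4],[[0,0,0],[0,0,0],0.45],[[0,0,0],[0,0,0],0.5],[[0,0,0],[0,0,0],0.5]])

```text
clock: 11.82
tool_pos: [0.515, 0.162, 0.0299]
ee_rot: [-0.0, 0.8, 0.601, 0.0]
wrist_force: [0.4, -0.2, 0.5]
width: 0.0424
```

>>> servo_tool(rows=[[[0,0,-0.5],[0,0,0],0.5],[[0,0,-2],[0,0,0],0.5],[[0,0,-4],[0,0,0],0.5],[[0,0,-7],[0,0,0],0.5],[[0,0,-10],[0,0,0],0.5],[[0,0,-13],[0,0,0],0.5],[[0,0,-13],[0,0,0],0.5],[[0,0,-13],[0,0,0],0.5]])

```text
clock: 12.82
tool_pos: [0.5146, 0.1618, 0.1598]
ee_rot: [0.0, 0.8, 0.601, -0.0]
wrist_force: [-0.2, -0.8, 0.2]
width: 0.0429
```

```bash
python3 mv.py 0.5155 0.1627 0.030 1.287;  python3 - <<'E'
from ov import *
from bench import camera
im=camera("scene")[:,:,::-1]; cv2.imwrite("pics/scene5.png",im)
cv2.imwrite("pics/top5.png",camera("top")[:,:,::-1])
overlay("scene","pics/scene5.png",(312,175,82,60),9,(.5145,.1637,1.287),"pics/ov5.png")
E
```

```text
pos [0.5146 0.1618 0.1598] yaw 1.2884 tilt z [-4.e-04 -4.e-04 -1.e+00] w 0.0429 F [-0.16 -0.8   0.18] T [-0.033 -0.048  0.008] t 12.82
shift cm [ 0.12  0.06 12.98] rot deg [-0.01  0.03  0.08]
```

View pics/ov5.png

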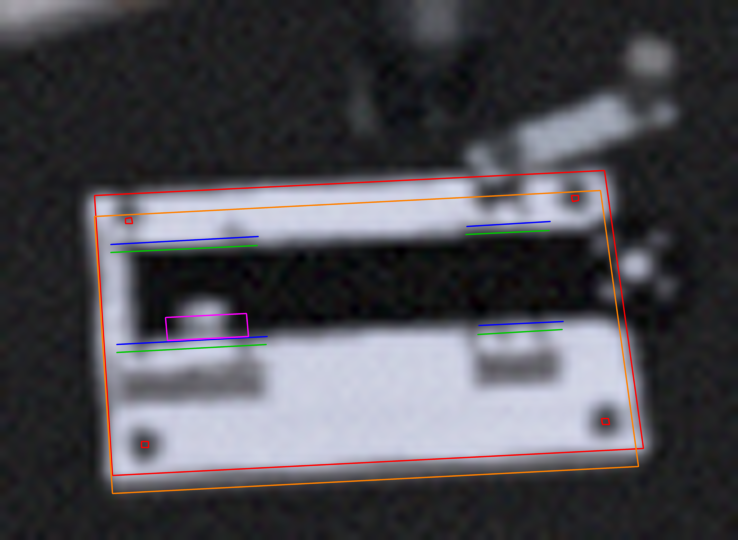

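View pics/top5.png

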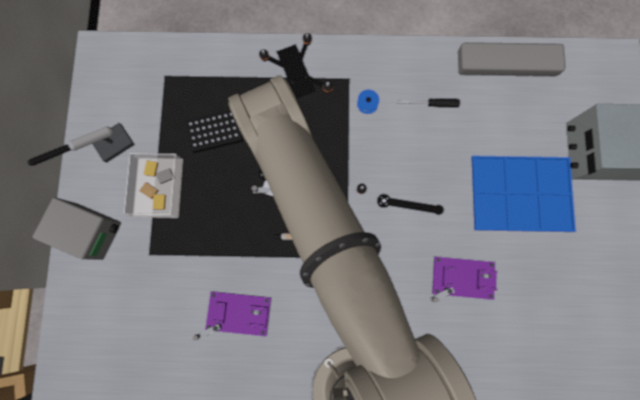

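The blade lies flat between the fences, along (135–640, 235–330) in the crop, with the pin showing bright in the notch at about (205,315). The bench items are where they were. Next is the retainer knob.

```bash
python3 - <<'E'
from h import *
kt=(245+75.5/8-.5,150+303.5/8-.5);ks=(312+650.5/9-.5,175+58.5/9-.5)
print(tri({"top":kt,"scene":ks}),onz("top",kt,.066),onz("scene",ks,.066))
J=np.array([.5155,.1627]);c,s=np.cos(1.287),np.sin(1.287); H=J+np.array([c*.044-s*.036,s*.044+c*.036]); print("hinge",H)
for k,n in((kt,"top"),(ks,"scene")):
    d=onz(n,k,.066)[:2]-H; print(n,"r",np.hypot(*d),"q",1.287+np.pi/6-np.arctan2(d[1],d[0]))
for q in (0,.1,.2,.3): print(q,(H+.045*np.array([np.cos(1.8106-q),np.sin(1.8106-q)])).round(4))
from bench import state; print(state()["joints"].round(2))
E
python3 mv.py 0.4915 0.2595 0.10 1.62
```

```text
[0.49080447 0.25939047 0.07100382] [0.49160063 0.25975907 0.066     ] [0.48804097 0.2617966  0.066     ]
hinge [0.49326012 0.21502005]
top r 0.044769782322945276 q 0.2027269345724112
scene r 0.04706681660093372 q 0.12868585249850084
0 [0.4826 0.2587]
0.1 [0.487  0.2596]
0.2 [0.4915 0.26  ]
0.3 [0.496  0.2599]
[-0.03  0.37 -0.4   1.64  0.15  1.16 -0.75]
pos [0.5141 0.1615 0.1588] yaw 1.2883 tilt z [-2.4e-03 -9.0e-04 -1.0e+00] w 0.0425 F [ 0.5  -0.26 -0.02] T [0.021 0.038 0.046] t 12.93
shift cm [ 8.79 -4.89  5.87] rot deg [ -0.13   0.06 -19.  ]
```

>>> servo_tool(rows=[[[3,-1.6,1.2],[0,0,-5],0.45],[[6,-3.3,2.5],[0,0,-10],0.45],[[8.8,-4.9,4],[0,0,-15],0.45],[[8.8,-4.9,5.9],[0,0,-19],0.45],[[8.8,-4.9,5.9],[0,0,-19],0.45],[[8.8,-4.9,5.9],[0,0,-19],0.45],[[8.8,-4.9,5.9],[0,0,-19],0.45]])

```text
clock: 13.8
tool_pos: [0.4933, 0.2598, 0.1016]
ee_rot: [0.0, 0.69, 0.724, 0.001]
wrist_force: [-0.4, 0.2, 0.1]
width: 0.0387
```

```bash
python3 mv.py 0.491 0.2598 0.05 1.62;  python3 - <<'E'
from h import *
from bench import camera
im=camera("scene")[:,:,::-1]; cv2.imwrite("pics/scene6.png",im)
cv2.imwrite("pics/c6.png",cv2.resize(im[130:230,310:420],None,fx=6,fy=6,interpolation=cv2.INTER_CUBIC))
E
```

```text
pos [0.4933 0.2598 0.1016] yaw 1.6181 tilt z [ 1.4e-03  4.0e-04 -1.0e+00] w 0.0387 F [-0.38  0.2   0.06] T [-0.018 -0.024 -0.02 ] t 13.8
shift cm [ 0.01 -0.23  5.16] rot deg [ 0.08 -0.02 -0.11]
```

View pics/c6.png

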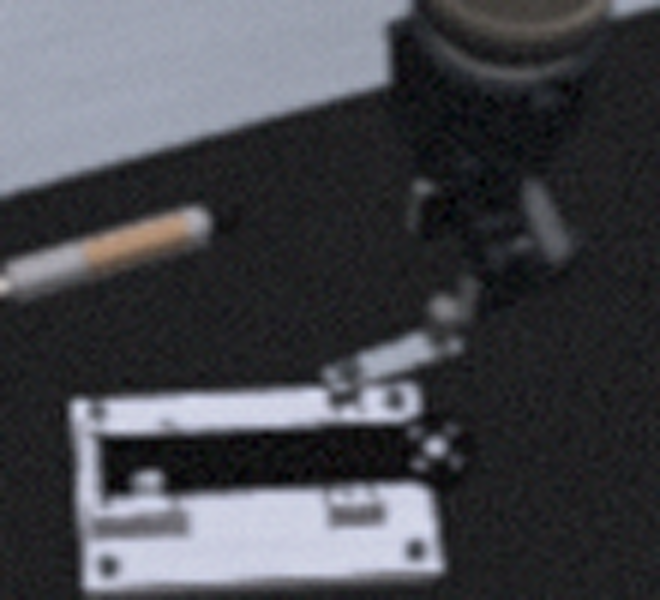

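>>> servo_tool(rows=[[[0,-0.2,1],[0,0,0],0.45],[[0,-0.2,2],[0,0,0],0.45],[[0,-0.2,3],[0,0,0],0.45],[[0,-0.2,3],[0,0,0],0.45]])

```text
clock: 14.35
tool_pos: [0.4895, 0.2594, 0.0694]
ee_rot: [-0.0, 0.69, 0.724, -0.001]
wrist_force: [-0.0, 0.3, 0.2]
width: 0.0382
```

```bash
python3 mv.py 0.491 0.2598 0.05 1.62;  python3 - <<'E'
from h import *
from bench import camera
im=camera("scene")[:,:,::-1]; cv2.imwrite("pics/scene7.png",im)
cv2.imwrite("pics/c7.png",cv2.resize(im[150:215,350:420],None,fx=9,fy=9,interpolation=cv2.INTER_CUBIC))
E
```

```text
pos [0.4895 0.2594 0.0694] yaw 1.6199 tilt z [-0.0026 -0.0014 -1.    ] w 0.0382 F [-0.04  0.34  0.17] T [ 0.037 -0.052  0.016] t 14.35
shift cm [0.04 0.15 1.94] rot deg [-0.15  0.07 -0.01]
```

View pics/c7.png

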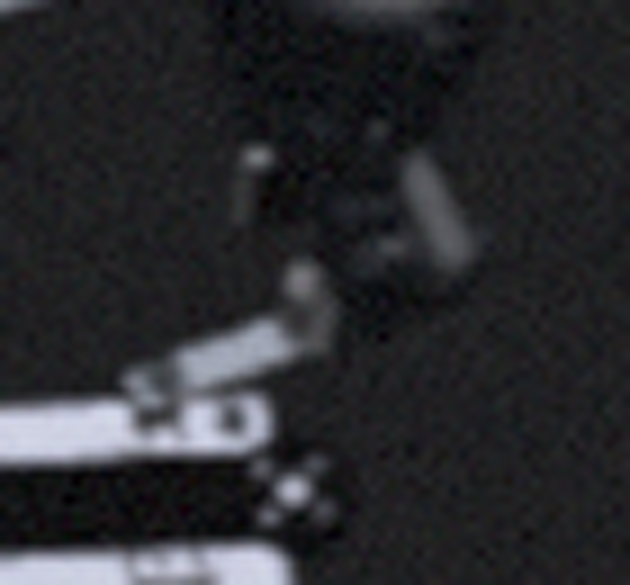

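Run:
```python
from h import *
for X in ((.4895,.2594,.0724),(.4895,.2594,.09),(.4895+.019,.2594,.0724),(.4895-.019,.2594,.0724),(.491,.26,.0695),(.491,.26,.0435)):
    print(X,((proj("scene",X)[0]-[350,150]+.5)*9-.5).round())
```

```text
(0.4895, 0.2594, 0.0724) [305. 277.]
(0.4895, 0.2594, 0.09) [312. 244.]
(0.5085, 0.2594, 0.0724) [331. 329.]
(0.4705, 0.2594, 0.0724) [279. 227.]
(0.491, 0.26, 0.0695) [308. 286.]
(0.491, 0.26, 0.0435) [298. 334.]
```

>>> servo_tool(rows=[[[0,0.1,0.7],[0,0,0],0.45],[[0,0.1,1.4],[0,0,0],0.45],[[0,0.1,1.9],[0,0,0],0.45],[[0,0.1,1.9],[0,0,0],0.45]])

```text
clock: 14.9
tool_pos: [0.491, 0.2598, 0.0513]
ee_rot: [-0.0, 0.69, 0.724, -0.001]
wrist_force: [-0.7, -0.8, -0.1]
width: 0.0383
```

>>> servo_tool(rows=[[[0,0,0],[0,0,0],0.3],[[0,0,0],[0,0,0],0.22],[[0,0,0],[0,0,0],0.22]])

```text
clock: 15.28
tool_pos: [0.4916, 0.2602, 0.0521]
ee_rot: [0.0, 0.69, 0.724, 0.0]
wrist_force: [-0.4, -0.1, 1.0]
width: 0.0188
```

```bash
python3 mv.py 0.491 0.2598 0.05 1.62;  python3 - <<'E'
from h import *
from bench import camera
im=camera("scene")[:,:,::-1]; cv2.imwrite("pics/scene8.png",im)
cv2.imwrite("pics/c8.png",cv2.resize(im[150:215,350:420],None,fx=9,fy=9,interpolation=cv2.INTER_CUBIC))
im=camera("top")[:,:,::-1]; cv2.imwrite("pics/top8.png",im)
cv2.imwrite("pics/c8t.png",cv2.resize(im[150:220,230:320],None,fx=8,fy=8,interpolation=cv2.INTER_CUBIC))
E
```

```text
pos [0.4916 0.2602 0.0521] yaw 1.62 tilt z [ 4.e-04  1.e-04 -1.e+00] w 0.0188 F [-0.36 -0.13  0.98] T [ 0.067 -0.03  -0.003] t 15.28
shift cm [-0.04 -0.06  0.21] rot deg [ 0.02 -0.01 -0.  ]
```

View pics/c8.png

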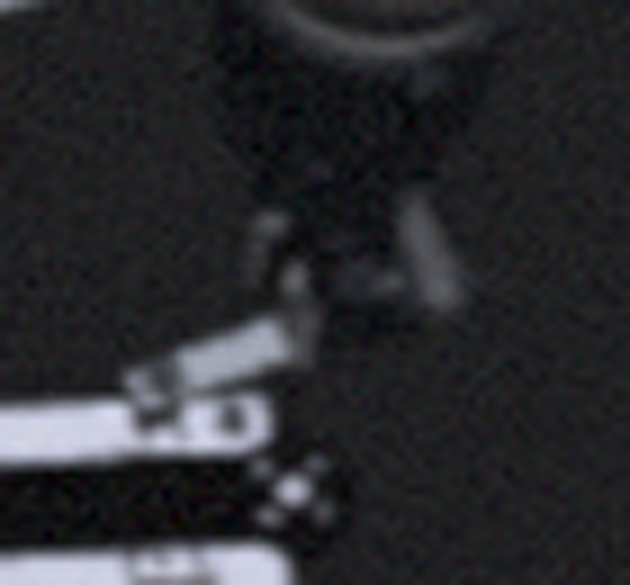

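View pics/c8t.png

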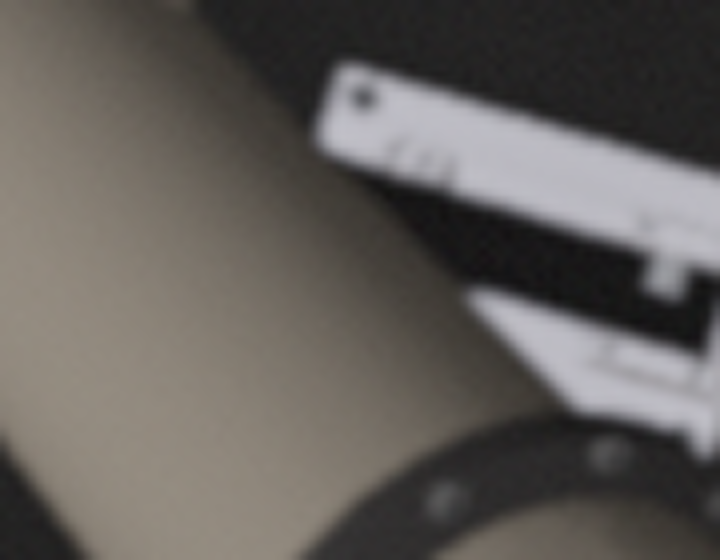

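>>> servo_tool(rows=[[[0,0,0.2],[0,0,0],0.15],[[0,0,0.2],[0,0,0],0.05],[[0,0,0.2],[0,0,0],0.05]])

```text
clock: 15.75
tool_pos: [0.4915, 0.2603, 0.0503]
ee_rot: [0.0, 0.69, 0.724, 0.0]
wrist_force: [-2.6, -0.4, 4.0]
width: 0.0102
```

```bash
python3 mv.py 0.491 0.2598 0.05 1.62
```

```text
pos [0.4915 0.2603 0.0503] yaw 1.6199 tilt z [ 3.e-04  2.e-04 -1.e+00] w 0.0102 F [-2.61 -0.37  4.  ] T [-0.067  0.296 -0.033] t 15.75
shift cm [-0.05 -0.05  0.03] rot deg [ 0.02 -0.01 -0.01]
```

The knob is pinched. Its angle of about 1.61 rad and radius of 45 mm from the hinge match what they must be, so q is about 0.20. I swing clockwise along the arc.

>>> servo_tool(rows=[[[-0.03,0.55,0],[0,0,7],0.05],[[-0.13,1.09,0],[0,0,14],0.05],[[-0.3,1.62,0],[0,0,21],0.05],[[-0.53,2.12,0],[0,0,28],0.05],[[-0.82,2.59,0],[0,0,35],0.05],[[-1.16,3.02,0],[0,0,42],0.05],[[-1.55,3.41,0],[0,0,49],0.05],[[-1.99,3.75,0],[0,0,56],0.05]])

```text
clock: 16.75
tool_pos: [0.53, 0.2419, 0.0503]
ee_rot: [0.0, 0.949, 0.314, -0.0]
wrist_force: [-1.7, -0.4, 4.2]
width: 0.0103
```

```bash
python3 mv.py 0.491 0.2598 0.05 1.62; python3 -c "
from bench import state
import numpy as np
s=state();d=s['tool_pos'][:2]-[.4933,.2150];print('r',np.hypot(*d),'q',1.8106-np.arctan2(d[1],d[0]),s['joints'].round(2))"
```

```text
pos [0.53   0.2419 0.0503] yaw 0.6389 tilt z [-0.e+00 -3.e-04 -1.e+00] w 0.0103 F [-1.71 -0.41  4.21] T [-0.18   0.435  0.068] t 16.75
shift cm [-2.06 -3.76  0.03] rot deg [ 0.000e+00  1.000e-02 -5.621e+01]
r 0.04548200725920293 q 1.1771250305025402 [-0.3   0.55 -0.22  1.65  0.14  0.96 -1.5 ]
```

>>> servo_tool(rows=[[[-0.03,0.55,0],[0,0,7],0.05],[[-0.13,1.09,0],[0,0,14],0.05],[[-0.3,1.62,0],[0,0,21],0.05],[[-0.53,2.12,0],[0,0,28],0.05],[[-0.82,2.59,0],[0,0,35],0.05],[[-1.16,3.02,0],[0,0,42],0.05],[[-1.55,3.41,0],[0,0,49],0.05],[[-1.83,3.63,0],[0,0,53.5],0.05]])

```text
clock: 17.75
tool_pos: [0.5369, 0.2019, 0.0503]
ee_rot: [0.0, 0.989, -0.146, 0.0]
wrist_force: [-2.4, 0.2, 4.8]
width: 0.0107
```

>>> servo_tool(rows=[[[0,0,0],[0,0,0],0.05],[[0,0,0],[0,0,0],0.05]])

```text
clock: 18.0
tool_pos: [0.5369, 0.2019, 0.0503]
ee_rot: [0.0, 0.99, -0.144, -0.0]
wrist_force: [-2.1, -1.2, 6.1]
width: 0.0104
```

```bash
python3 mv.py 0.491 0.2598 0.05 1.62; python3 -c "
from bench import state
import numpy as np
s=state();d=s['tool_pos'][:2]-[.4933,.2150];print('r',np.hypot(*d),'q',1.8106-np.arctan2(d[1],d[0]),s['joints'].round(2))"
```

```text
pos [0.5369 0.2019 0.0503] yaw -0.2895 tilt z [-2.e-04 -4.e-04 -1.e+00] w 0.0104 F [-2.1  -1.25  6.13] T [-0.187  0.458  0.037] t 18.0
shift cm [-6.05 -4.24  0.03] rot deg [ 2.0000e-02  3.0000e-02 -1.0941e+02]
r 0.045540224962534424 q 2.10228434180266 [-0.4   0.52  0.01  1.68 -0.    0.94 -2.25]
```

q is about 2.10. I release and rise.

>>> servo_tool(rows=[[[0,0,0],[0,0,0],0.2],[[0,0,0],[0,0,0],0.3],[[0,0,0],[0,0,0],0.35],[[0,0,0],[0,0,0],0.35]])

```text
clock: 18.5
tool_pos: [0.537, 0.202, 0.0497]
ee_rot: [0.0, 0.989, -0.145, -0.0]
wrist_force: [-0.4, 0.2, -0.1]
width: 0.0297
```

>>> servo_tool(rows=[[[0,0,-1],[0,0,0],0.35],[[0,0,-3],[0,0,0],0.35],[[0,0,-6],[0,0,0],0.35],[[0,0,-9],[0,0,0],0.35],[[-6,0,-12],[0,0,0],0.35],[[-12,0,-15],[0,0,0],0.35],[[-14,0,-17],[0,0,0],0.35],[[-14,0,-17],[0,0,0],0.35]])

```text
clock: 19.5
tool_pos: [0.4022, 0.2446, 0.2231]
ee_rot: [-0.002, 0.99, -0.143, 0.002]
wrist_force: [0.2, -0.5, 0.0]
width: 0.0301
```

```bash
python3 mv.py 0.491 0.2598 0.05 1.62;  python3 - <<'E'
from ov import *
from bench import camera
im=camera("scene")[:,:,::-1]; cv2.imwrite("pics/scene9.png",im)
cv2.imwrite("pics/c9.png",cv2.resize(im[165:240,310:400],None,fx=8,fy=8,interpolation=cv2.INTER_CUBIC))
im=camera("top")[:,:,::-1]; cv2.imwrite("pics/top9.png",im)
E
```

```text
pos [0.4022 0.2446 0.2231] yaw -0.2865 tilt z [ 0.0049  0.004  -1.    ] w 0.0301 F [ 0.18 -0.53  0.04] T [ 0.031 -0.041 -0.019] t 19.5
shift cm [ 8.03 -3.87 17.36] rot deg [-1.0000e-02 -4.3000e-01 -1.0923e+02]
```

View pics/c9.png

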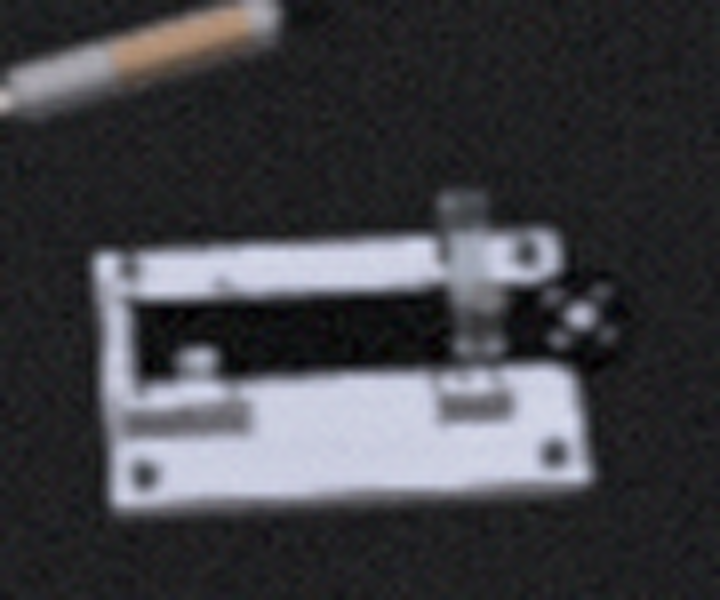

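View pics/top9.png

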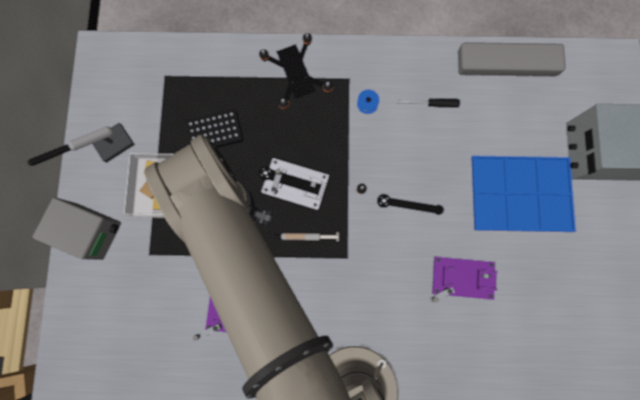

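View pics/scene9.png

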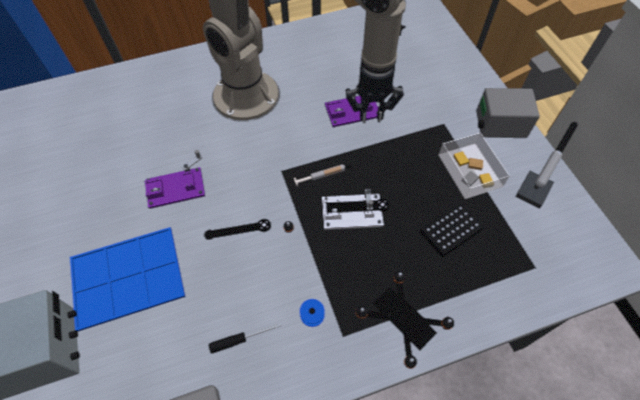

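The bar lies square across the blade, at crop (470, 200–350). The pin shows in the notch at (200,360), and the other items are in place. I let the arm settle, then hand in.

>>> servo_tool(rows=[[[0,0,0],[0,0,0],0.35],[[0,0,0],[0,0,0],0.35],[[0,0,0],[0,0,0],0.35]])

```text
clock: 19.98
tool_pos: [0.4032, 0.2418, 0.2192]
ee_rot: [0.0, 0.989, -0.146, -0.001]
wrist_force: [0.5, 0.0, -0.1]
width: 0.0298
```

```bash
python3 -c "
from bench import *
print(state()['wrist_force'],state()['clock']); print(hand_in())"
```

```text
[ 0.54070698  0.01388692 -0.09764974] 19.975
the job is handed in; nothing more can be done
None
```

The notched blade is in the fixture channel with its notch over the pin, and the retainer bar is swung across it. I handed the job in at about 20 s; the hand-in gives no verdict.

- **Blade:** it went down with no contact until the beds, which it reached at tool height 0.030 m. A small nudge each way along the channel met a notch wall, at about 2.6 N and 3.5 N. I centred the blade between the two walls and let go.
- **Retainer:** I swung it by the knob from about 0.20 rad to about 2.10 rad. That angle is worked out from the tool position at release, with a radius of 45.5 mm against the 45 mm expected.
- **Last checks:** the pictures show the blade flat between the fences, the pin in the notch, the bar square across and the other items apparently where they were. The arm stood clear, with about 0.5 N on the wrist.

**Small disagreements:**
- The two views differed by 2 to 3 mm on where the fixture lay, until I corrected for the offset seen at the hand.
- The travel felt between the notch walls was about 3 mm, against the nominal 2.5 mm. I put that down to give in the arm and grip.
- The gripper read 28 mm on the 30 mm blade and about 10 mm on the 13 mm knob. I put that down to pad give.

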